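# Line up the tins and hold the clip open over their card

## Task

Without lifting them, slide the two loose tins one at a time into the wooden rack's lane behind the tin already there, so that all three stand upright in single file wholly between the straight rails. Then squeeze the handles of the spring clip to spread it, take it off the small old card, and hold it gaping wide, upright and square, over the middle of the top edge of the rack's own card, jaws reaching well down on either side without touching the card, so that I can slip a note in. Finish while still holding the clip spread there, and leave the other things on the ledge where they are.

Things in the scene. Friction and masses are not known exactly. Their poses are not given: they have to be found in the camera images.
- rack: fixed wooden rack, no floor. Origin: on the ledge, centre of the mouth where the straight rails begin; z up, +y into the lane, x across. Rails 18 mm tall, 12 thick, inner faces 82 mm apart, from y = 0 to an end board at y = 232 mm (50 tall, 20 thick; carries an upright card). Before the mouth the rails flare at 26 degrees to about 130 mm wide at y = -54 mm
- card_edge (a point): middle of the top edge of the rack's card, 130 mm above the ledge; same axes as the rack (x along the edge, y through the card's thickness). The card is stiff board, fixed, 100 mm wide, 3 mm thick, and rises 80 mm above the end board
- tin_a: plain lidded metal tin standing upright, 72 mm across and 70 mm tall, about 0.2 kg; origin at the centre of its underside. Loose; starts outside the lane, in front of its mouth (either this or tin_b may be the nearer)
- tin_b: plain lidded metal tin standing upright, 72 mm across and 70 mm tall, about 0.2 kg; origin at the centre of its underside. Loose; starts outside the lane, in front of its mouth
- tin_c: plain lidded metal tin standing upright, 72 mm across and 70 mm tall, about 0.2 kg; origin at the centre of its underside. Loose; already in the lane, near the end board
- stand: fixed low wooden block 78 x 40 x 22 mm with an upright old card, 74 mm wide (along x) and 3 mm thick (along y), on which the clip is parked; origin under its centre
- old_edge (a point): middle of the top edge of the old card, 75 mm above the ledge; axes of the stand
- clip: plain steel spring clip, 70 g, jaws down, handles up, biting the old card at the start. Origin on its pivot (105 mm above the ledge at the start); z up to the handles, x along the pivot, y the way it spreads. Two plates: handles 30 mm wide (x) reach 44 mm above the pivot, jaws 50 mm wide reach 40 mm below it. Handles splay to 55 mm over their tips; they are squeezed together along y
- mouth (a point): point of the clip midway between the jaw tips, 40 mm below the pivot; axes of the clip. Fully spread, the jaws gape 26 mm at the tips, 21 mm at the lips 9 mm higher; a pivot coil 10 mm thick lies between the plates, so at most 35 mm of card fits in
- clip_a (a joint): opening of each clip arm (rad): 0 shut, about 0.04 biting a card, 0.32 fully spread: the handles stop, parallel, 32 mm over their outer faces. Both arms move alike. Squeezing takes about 5 N at the handle tips at first, 9 N when fully spread; let go, it springs shut
- carrier: bystander, to be left alone: stainless steel food carrier, 133 mm across, 250 tall, three tiers clipped with side straps; origin under its centre
- cup: bystander, to be left alone: blue plastic cup, 72 mm across, 90 tall; origin under its centre
- spoon: bystander, to be left alone: wooden stirring spoon, lying flat; origin under its centre
- saucer: bystander, to be left alone: green saucer, 140 mm across, 18 tall; origin under its centre
- potlid: bystander, to be left alone: small aluminium pot lid lying upside down on its knob, 144 mm across, 26 tall; origin under its centre
- jar: bystander, to be left alone: amber glass jar with steel lid, 58 mm across, 75 tall; origin under its centre

How it is judged:
On the way, in this order (a step that is already met when the one before it is completed fails the run):
1. one loose tin is between the rails while the other is still outside (((y of tin_a in the frame of rack between 0.03 and 0.205 m and x of tin_a in the frame of rack between -0.012 and 0.012 m and angle between tin_a's own z axis and vertical below 0.12 rad and y of tin_b in the frame of rack below 0 m) or (y of tin_b in the frame of rack between 0.03 and 0.205 m and x of tin_b in the frame of rack between -0.012 and 0.012 m and angle between tin_b's own z axis and vertical below 0.12 rad and y of tin_a in the frame of rack below 0 m))), for 0.2 s.
2. all three tins stand in single file between the rails (y of tin_a in the frame of rack between 0.03 and 0.205 m and x of tin_a in the frame of rack between -0.012 and 0.012 m and angle between each of tin_a, tin_b, tin_c's own z axis and vertical below 0.12 rad and y of tin_b in the frame of rack between 0.03 and 0.205 m and x of tin_b in the frame of rack between -0.012 and 0.012 m and y of tin_c in the frame of rack between 0.03 and 0.205 m and x of tin_c in the frame of rack between -0.012 and 0.012 m), for 0.2 s.
3. the clip is held spread, lifted clear of the old card (value of joint clip_a above 0.24 rad and contact force between the fingers and clip above 2 N and height (world z) of mouth above 0.08 m), for 0.2 s.
At the end, for the whole second after the job is handed in: Three tins upright between the rails (centres 30 to 205 mm past the mouth); fingers hold the clip above 0.24, jaw tips 6 to 34 mm below the card's top edge, mouth within 9 mm of its plane and 25 mm of its middle, square and upright to 0.2 rad, still, touching no rack, card or stand (all of step 2 and value of joint clip_a above 0.24 rad and contact force between the fingers and clip above 2 N and z of mouth in the frame of card_edge between -0.034 and -0.006 m and y of mouth in the frame of card_edge between -0.009 and 0.009 m and x of mouth in the frame of card_edge between -0.025 and 0.025 m and angle between the x axis of clip and the x axis of rack, either way round below 0.2 rad and angle between clip's own z axis and vertical below 0.2 rad and contact force between clip and rack below 0.5 N and contact force between clip and stand below 0.5 N and linear speed of clip below 0.03 m/s); the arm keeps its last pose, push and grip.
It fails at once if a tin is lifted or tipped over (height (world z) of any of tin_a, tin_b, tin_c above 0.02 m or angle between any of tin_a, tin_b, tin_c's own z axis and vertical above 0.5 rad).
It fails at once if a bystander is moved by more than 30 mm (distance of any of carrier, cup, spoon, saucer, potlid, jar from where it was at the start of the episode above 0.03 m).
It also fails if it takes over 61 s, if anything falls off the work surface, if the arm or the gripper's body presses on something with over 40 N, if the wrist force passes 120 N, or if a joint passes its speed limit or range.

## Robot

A 6-joint arm with a two-finger parallel gripper is mounted at the origin on the work surface. World frame = base frame: x ahead of the robot, y to its left, z up, the work surface at z = 0. Lengths are in m, angles in rad, forces in N, time in s.
With the tool pointing down it reaches from about 0.35 to 0.725 m from the base axis. Payload 6 kg.
Tool frame: the origin (TCP) lies midway between the tips of the shut fingers; the grasp point (between the pads) lies grip_point_offset behind it (grip_point_offset is the distance from the TCP to the grasp point, in m); y points along the fingers, z is the direction in which the jaws open and shut, and the axes are right-handed (so a half turn about y gives the same grasp; the last joint's range is limited). The gripper opens to 85 mm and grips with 20 to 120 N. Pads are 22 mm wide; open, the fingers measure 114 mm over their backs; the gripper's body (76 mm by 85 mm) begins 54 mm behind the grasp point. The pads swing forward as they close: fully open they stand 13 mm farther back than shut.
Start: joints at [1.59, 0.04, 0.085, 0, -1.615, -0.334], TCP at [0.186, 0.571, 0.231] pointing down, gripper open.
Joint ranges: [-2.56, 2.56], [-1.29, 2.01], [-1.08, 1.49], [-3.29, 1.98], [-2.81, -0.18], [-2.99, 2.99]. Speed limits (rad/s): [2.57, 2.57, 3.01, 3.14, 3.14, 3.14].

## Interface

Orientations are given as a unit quaternion [x, y, z, w].
In Python, from cell import get_obs, camera, get_calibration, finish_job, grip_point_offset gives the robot as it stands.
- The arm moves only by the tool servo_tool, never from a script. Its argument "rows" is a list of rows, each a list of 7 numbers: the closure, from -1 (fully open) to 1 (shut), then the shift along the tool's x, y, z in m, then the turn, a rotation vector about the tool's x, y, z in rad. In form: [[claw, tx, ty, tz, ax, ay, az], ...]. A call has 1 to 20 rows; each row shifts and turns the commanded pose from where the row before left it, along the tool's axes as they then stand; what a row does not reach is not made up. A row lasts 1/10 s, in which the tool goes at most 50 mm and 8.59 degrees, less where a joint would pass 70% of its speed; a pose out of reach is approached as far as the arm can. A call is refused whole if a number of a shift passes 0.05 or a number of a turn 0.15, either way. A call with a gripper value outside its range is refused whole. The fingers move at their own pace and stop on an object; the grip force is fixed at half the most. Time passes only in rows, so rows that do not move let the fingers close. It gives the time, the measured TCP pose, the force and the opening at its end, in the units of the state.
- get_obs(): the state, without advancing time (a new reading comes with each control period).
- camera(name): name is "scene" or "top" or "wrist"; returns the picture (384x512x3 uint8, red, green, blue); there is no depth.
- get_calibration(name): a dict with "K" (3x3 intrinsics, pixels), "R" (3x3) and "t" (3): a world point X has camera coordinates R X + t. Camera axes: x right, y down, z forward; pixel columns grow to the right and rows downward; lengths in m; the calibration is good to about 2 mm. The wrist camera is an equidistant fisheye: a pixel r from the principal point sees the ray r / f radians off the axis. A picture is of the moment at which its call begins: read the wrist's pose just before it. get_calibration takes no time and is no camera call; for the wrist camera it gives the pose at the moment of the call.
- finish_job(): hands the job in, once; it reports no verdict.
The state is a dict: "clock": time; "joint_positions": joint angles; "qd": joint speeds; "joint_torque": joint torques, N m; "position": TCP position; "orientation": TCP orientation; "wrist_force": force on the tool from outside, world axes, zero at the start; "ft_torque": the same for the moment, N m; "opening": opening from 0.0 (shut) to 1.0 (fully open).
Only numpy, scipy, OpenCV 4.12 (cv2) and the standard library are available. Lean on these libraries where they do the work, as an engineer would, in place of code of your own. Each camera call takes 0.05 s, during which the arm holds its last target. There are 200 camera calls.

## Working session

There is one attempt and no reset: what is moved stays moved. The work goes in short steps, Python scripts to look and compute and a tool call to move; the robot and the scene stay as the last step left them, time stands still between calls to the robot, and variables do not carry over. Pictures are saved under pics/ and viewed, about 8 in all and at most 12, crops included, and the job is handed in when it is done.

Besides the shell and the picture viewer there is one more tool, called as a command line: name --pt "numbers of a row" for each row, then --argument value for the rest. servo_tool: Moves the arm, as the interface text tells. Its arguments: {"type":"object","properties":{"rows":{"type":"array","items":{"type":"array","items":{"type":"number"}}}},"required":["rows"]}

```bash
mkdir -p pics; ls
python3 - <<'E'
from cell import *
import cv2,numpy as np
print(get_obs(), grip_point_offset)
ims=[]
for n in ("scene","top","wrist"):
    c=get_calibration(n); print(n,{k:np.round(v,4).tolist() for k,v in c.items()})
    im=camera(n)[:,:,::-1]; cv2.imwrite(f"pics/{n}0.png",im)
E
```

```text
pics
{'clock': 0.0, 'joint_positions': array([ 1.58968850e+00,  4.08182016e-02,  8.37946657e-02, -4.68077297e-04,
       -1.61553097e+00, -3.33693411e-01]), 'qd': array([ 8.48184728e-04, -2.38941024e-05,  9.53435227e-04,  1.99774152e-04,
        2.66234994e-04,  9.06075235e-04]), 'joint_torque': array([ 2.04338030e-04, -3.68201923e+01,  3.47423244e+01,  6.93283975e+00,
       -5.36867970e-03,  4.95941805e-06]), 'position': array([0.18559903, 0.57021166, 0.23026551]), 'orientation': array([-0.11077908, -0.69772546,  0.6990074 ,  0.11088658]), 'wrist_force': array([-0.23403897,  1.20168545,  0.30500231]), 'ft_torque': array([ 0.03570672, -0.0485152 , -0.02174847]), 'opening': 0.999012595212162} 0.0187
scene {'K': [[424.7811, 0.0, 253.5745], [0.0, 424.7811, 190.2438], [0.0, 0.0, 1.0]], 'R': [[0.547, 0.8371, 0.0077], [0.6214, -0.3999, -0.6737], [-0.5609, 0.3733, -0.7389]], 't': [-0.4019, -0.2226, 1.7842]}
top {'K': [[464.6678, 0.0, 252.9055], [0.0, 464.6678, 195.578], [0.0, 0.0, 1.0]], 'R': [[-0.0209, -0.9996, 0.0171], [-0.9879, 0.018, -0.1538], [0.1534, -0.0201, -0.988]], 't': [0.1256, 0.5347, 1.4418]}
wrist {'K': [[297.3186, 0.0, 258.1144], [0.0, 297.3186, 191.764], [0.0, 0.0, 1.0]], 'R': [[-0.3095, -0.9509, 0.0018], [-0.9167, 0.2989, 0.265], [-0.2526, 0.0804, -0.9642]], 't': [0.6002, -0.0335, 0.3791]}
```

View pics/scene0.png

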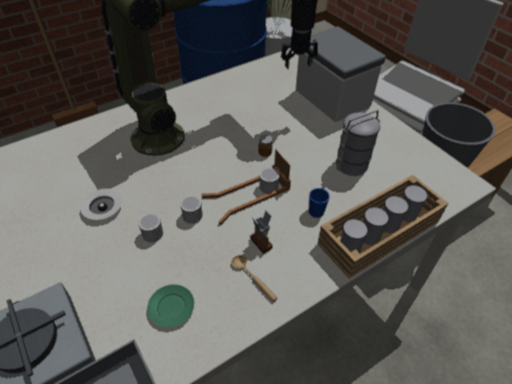

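View pics/top0.png

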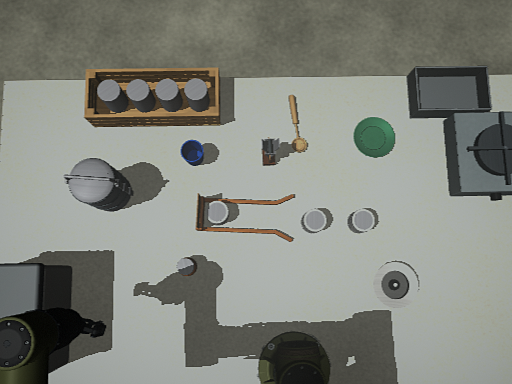

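Scene: the rack opens towards −y, tin c sits near the end board, the two loose tins are in line with it at top px (315,220) and (363,220), and the clip is on its stand at (269,150). I'll zoom in to measure.

```bash
cat > h.py <<'E'
import cv2,numpy as np
from cell import *
def ray(n,uv,c=None):
    c=c or get_calibration(n); K=np.array(c["K"]);R=np.array(c["R"]);t=np.array(c["t"])
    x=(uv[0]-K[0,2])/K[0,0]; y=(uv[1]-K[1,2])/K[1,1]
    if n=="wrist":
        r=np.hypot(x,y); d=np.array([x/r*np.sin(r),y/r*np.sin(r),np.cos(r)]) if r>0 else np.array([0,0,1.])
    else: d=np.array([x,y,1.])
    return -R.T@t, R.T@d
def onz(n,uv,z,c=None):
    o,d=ray(n,uv,c); return o+d*(z-o[2])/d[2]
E
python3 - <<'E'
from h import *
im=cv2.imread("pics/top0.png")
c=im[125:250,185:385]; cv2.imwrite("pics/c1.png",cv2.resize(c,None,fx=4,fy=4,interpolation=cv2.INTER_CUBIC))
g=cv2.cvtColor(im,cv2.COLOR_BGR2GRAY)
hsv=cv2.cvtColor(im,cv2.COLOR_BGR2HSV)
m=((hsv[...,0]<18)&(hsv[...,1]>100)&(hsv[...,2]>40)).astype(np.uint8)
m[:125]=0;m[250:]=0
n,l,s,ce=cv2.connectedComponentsWithStats(m)
for i in range(1,n):
    if s[i,4]>20: print(s[i],ce[i])
u=cv2.resize(g[190:250,190:385],None,fx=4,fy=4,interpolation=cv2.INTER_CUBIC)
print(cv2.HoughCircles(u,cv2.HOUGH_GRADIENT,1,100,param1=100,param2=20,minRadius=35,maxRadius=65)/4+np.array([190,190,0]))
E
```

```text
[110 125  67   2  73] [140.65753425 125.08219178]
[293 137  13  15  61] [298.81967213 143.85245902]
[263 150  12  14  49] [265.89795918 159.28571429]
[206 195  88  10 292] [252.75684932 200.5890411 ]
[199 197   4  29  37] [200.97297297 212.21621622]
[196 227  97  15 341] [246.4340176  231.07624633]
[[[216.625      211.875       11.35000038]
  [315.125      220.375       11.07499981]
  [364.875      218.875       13.17500019]]]
```

View pics/c1.png

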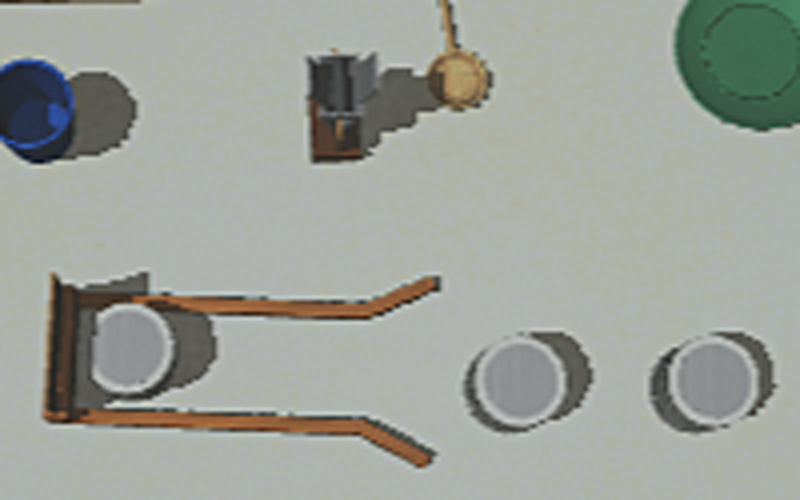

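Run:
```python
from h import *
from scipy.spatial.transform import Rotation as Ro
C=lambda u,v:(185+(u+.5)/4-.5,125+(v+.5)/4-.5)
def p(name,u,v,z): 
    P=onz("top",C(u,v),z); print(name,P.round(4), np.hypot(*P[:2]).round(3))
p("near",520,380,.07);p("far",714,381,.07);p("c",132,348,.07)
p("bend up in",368,318,.018);p("bend lo in",362,418,.018)
p("up end",80,306,.018) ; p("low end",90,411,.018); p("up tip",437,285,.018);p("lo tip",430,460,.018)
p("card top up",52,274,.13);p("card top lo",46,418,.13)
p("handle tl",310,58,.149);p("handle bl",315,113,.149);p("handle tr",376,55,.149);p("hbr",370,98,.149)
p("stand bl",311,160,.022);p("stand br",365,157,.022);
p("spoon",460,80,.01);p("cup",35,100,.09)
print(Ro.from_quat(get_obs()["orientation"]).as_matrix().round(3))
print((-np.array(get_calibration("top")["R"]).T@get_calibration("top")["t"]).round(3))
im=cv2.imread("pics/scene0.png")
c=im[140:265,195:320]; cv2.imwrite("pics/c2.png",cv2.resize(c,None,fx=4.8,fy=4.8,interpolation=cv2.INTER_CUBIC))
```

```text
near [ 0.4533 -0.0744  0.07  ] 0.459
far [ 0.4497 -0.2257  0.07  ] 0.503
c [0.484  0.2263 0.07  ] 0.534
bend up in [0.5112 0.0386 0.018 ] 0.513
bend lo in [0.4304 0.0458 0.018 ] 0.433
up end [0.5252 0.2709 0.018 ] 0.591
low end [0.4403 0.2633 0.018 ] 0.513
up tip [ 0.5371 -0.0181  0.018 ] 0.537
lo tip [ 0.3958 -0.0076  0.018 ] 0.396
card top up [0.5335 0.2821 0.13  ] 0.604
card top lo [0.4259 0.2868 0.13  ] 0.513
handle tl [0.6916 0.086  0.149 ] 0.697
handle bl [0.6491 0.0833 0.149 ] 0.654
handle tr [0.6931 0.0362 0.149 ] 0.694
hbr [0.6599 0.0417 0.149 ] 0.661
stand bl [0.6415 0.0817 0.022 ] 0.647
stand br [0.6433 0.0376 0.022 ] 0.644
spoon [ 0.71  -0.044  0.01 ] 0.711
cup [0.6779 0.299  0.09  ] 0.741
[[-0.951 -0.    -0.31 ]
 [ 0.31  -0.001 -0.951]
 [-0.    -1.     0.001]]
[0.31  0.145 1.504]
```

View pics/c2.png

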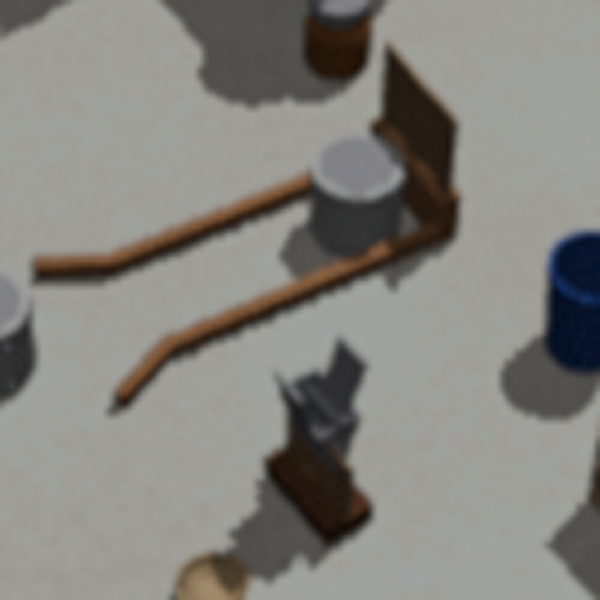

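servo_tool --pt "-1 0 0 0 0 0.13 0" --pt "-1 0 0 0 0 0.13 0" --pt "-1 0 0 0 0 0.13 0" --pt "-1 0 0 0 0 0.13 0" --pt "-1 0 0 0 0 0.13 0" --pt "-1 0 0 0 0 0.13 0" --pt "-1 0 0 0 0 0.13 0" --pt "-1 0 0 0 0 0.13 0" --pt "-1 0 0 0 0 0.13 0" --pt "-1 0 0 0 0 0.13 0"

```text
clock: 1.15
position: [0.1857, 0.5704, 0.2308]
orientation: [0.512, 0.487, -0.488, -0.512]
wrist_force: [-0.4, -0.4, -0.7]
opening: 1.003
```

servo_tool --pt "-1 -0.0352 0.002 -0.0165 0 0 0" --pt "-1 -0.0352 0.002 -0.0165 0 0 0" --pt "-1 -0.0352 0.002 -0.0165 0 0 0" --pt "-1 -0.0352 0.002 -0.0165 0 0 0" --pt "-1 -0.0352 0.002 -0.0165 0 0 0" --pt "-1 -0.0352 0.002 -0.0165 0 0 0" --pt "-1 -0.0352 0.002 -0.0165 0 0 0" --pt "-1 -0.0352 0.002 -0.0165 0 0 0" --pt "-1 -0.0352 0.002 -0.0165 0 0 0" --pt "-1 -0.0352 0.002 -0.0165 0 0 0" --pt "-1 -0.0352 0.002 -0.0165 0 0 0" --pt "-1 -0.0352 0.002 -0.0165 0 0 0" --pt "-1 -0.0352 0.002 -0.0165 0 0 0" --pt "-1 -0.0352 0.002 -0.0165 0 0 0" --pt "-1 -0.0352 0.002 -0.0165 0 0 0" --pt "-1 -0.0352 0.002 -0.0165 0 0 0" --pt "-1 -0.0352 0.002 -0.0165 0 0 0" --pt "-1 -0.0352 0.002 -0.0165 0 0 0" --pt "-1 0 0 0 0 0 0"

```text
clock: 3.05
position: [0.4547, -0.0791, 0.1941]
orientation: [-0.512, -0.487, 0.488, 0.513]
wrist_force: [-1.3, 0.1, -0.0]
opening: 0.998
```

Run:
```python
from h import *
from scipy.spatial.transform import Rotation as Ro
o=get_obs(); print(o["clock"],o["position"],o["joint_positions"].round(3),Ro.from_quat(o["orientation"]).as_matrix().round(3))
c=get_calibration("wrist"); print({k:np.round(v,4).tolist() for k,v in c.items()})
cv2.imwrite("pics/w1.png",camera("wrist")[:,:,::-1])
```

```text
3.05 [ 0.45468489 -0.07905734  0.19407321] [ 0.268 -0.339 -0.321  0.    -1.591 -0.317] [[ 0.049 -0.003 -0.999]
 [ 0.999 -0.001  0.049]
 [-0.001 -1.     0.003]]
{'K': [[297.3186, 0.0, 258.1144], [0.0, 297.3186, 191.764], [0.0, 0.0, 1.0]], 'R': [[-0.9988, 0.0493, 0.0028], [0.0483, 0.9634, 0.2636], [0.0103, 0.2634, -0.9646]], 't': [0.4588, 0.0293, 0.3588]}
```

View pics/w1.png

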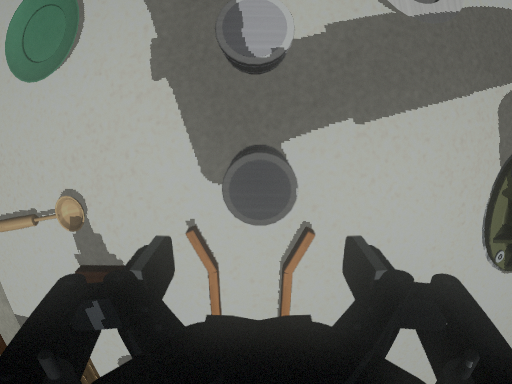

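Near tin lid at (260,186), far one at (255,34); rack flare tips at (190,230) and (312,230), bends at about (214,272) and (285,272).

Run:
```python
from h import *
im=cv2.imread("pics/w1.png")
hsv=cv2.cvtColor(im,cv2.COLOR_BGR2HSV)
m=((hsv[...,0]<15)&(hsv[...,1]>110)&(hsv[...,2]>60)).astype(np.uint8)
n,l,s,ce=cv2.connectedComponentsWithStats(m)
for i in range(1,n):
    if s[i,4]>150: print(s[i],ce[i])
c=get_calibration("wrist")
def p(n,u,v,z): print(n,onz("wrist",(u,v),z,c).round(4))
p("near",260,186,.07);p("near L",223,186,.07);p("near R",297,186,.07);p("far",255,34,.07)
for a in [(215,272),(285,272),(221,310),(283,310),(190,230),(312,230)]: p(a,*a,.018)
```

```text
[186 232  34  83 645] [207.66511628 273.58914729]
[281 232  33  84 609] [292.52052545 273.77175698]
near [ 0.4538 -0.0761  0.07  ]
near L [ 0.4882 -0.0778  0.07  ]
near R [ 0.4193 -0.0745  0.07  ]
far [ 0.4515 -0.2159  0.07  ]
(215, 272) [0.5149 0.0444 0.018 ]
(285, 272) [0.428  0.0482 0.018 ]
(221, 310) [0.5138 0.1049 0.018 ]
(283, 310) [0.4311 0.1085 0.018 ]
(190, 230) [ 0.539  -0.0136  0.018 ]
(312, 230) [ 0.3953 -0.0068  0.018 ]
```

servo_tool --pt "-1 0.0035 0.02 0 0 0 0" --pt "-1 0 0.025 0 0 0 0" --pt "-1 0 0.025 0 0 0 0" --pt "-1 0 0.025 0 0 0 0" --pt "-1 0 0.025 0 0 0 0" --pt "-1 0 0.025 0 0 0 0" --pt "-1 0 0.02 0 0 0 0" --pt "-1 0 0.007 0 0 0 0" --pt "1 0 0 0 0 0 0" --pt "1 0 0 0 0 0 0" --pt "1 0 0 0 0 0 0" --pt "1 0 0 0 0 0 0" --pt "1 0 0 0 0 0 0" --pt "1 0 0 0 0 0 0"

```text
clock: 4.5
position: [0.4548, -0.0721, 0.0235]
orientation: [0.511, 0.489, -0.489, -0.511]
wrist_force: [-0.2, 1.1, -0.9]
opening: 0.834
```

servo_tool --pt "1 0.007 0 -0.0035 0 0 0" --pt "1 0.013 0 -0.004 0 0 0" --pt "1 0.015 0 -0.0035 0 0 0" --pt "1 0.016 0 0 0 0 0" --pt "1 0.016 0 0 0 0 0" --pt "1 0.016 0 0 0 0 0" --pt "1 0.016 0 0 0 0 0" --pt "1 0.016 0 0 0 0 0" --pt "1 0.016 0 0 0 0 0" --pt "1 0.016 0 0 0 0 0" --pt "1 0.016 0 0 0 0 0" --pt "1 0.014 0 0 0 0 0" --pt "1 0.014 0 0 0 0 0" --pt "1 0.014 0 0 0 0 0" --pt "1 0.012 0 0 0 0 0" --pt "1 0.008 0 0 0 0 0" --pt "1 0.005 0 0 0 0 0" --pt "1 0.003 0 0 0 0 0" --pt "1 0 0 0 0 0 0"

```text
clock: 6.4
position: [0.4762, 0.1606, 0.0235]
orientation: [-0.511, -0.489, 0.489, 0.511]
wrist_force: [-1.2, 0.3, 3.5]
opening: 0.832
```

servo_tool --pt "-1 0 0 0 0 0 0" --pt "-1 0 0 0 0 0 0" --pt "-1 0 0 0 0 0 0" --pt "-1 0 0 0 0 0 0" --pt "-1 0 -0.01 0 0 0 0" --pt "-1 0 -0.03 0 0 0 0" --pt "-1 0 -0.04 0 0 0 0" --pt "-1 0 -0.04 0 0 0 0" --pt "-1 -0.042 0 0.001 0 0 0" --pt "-1 -0.042 0 0.001 0 0 0" --pt "-1 -0.042 0 0.001 0 0 0" --pt "-1 -0.042 0 0.001 0 0 0" --pt "-1 -0.042 0 0.001 0 0 0" --pt "-1 -0.042 0 0.001 0 0 0" --pt "-1 -0.042 0 0.001 0 0 0" --pt "-1 -0.042 0 0.001 0 0 0" --pt "-1 -0.042 0 0 0 0 0" --pt "-1 0 0 0 0 0 0" --pt "-1 0 0 0 0 0 0"

```text
clock: 8.3
position: [0.4511, -0.2179, 0.1437]
orientation: [0.512, 0.488, -0.488, -0.511]
wrist_force: [-0.4, -0.3, 0.2]
opening: 1.0
```

Run:
```python
from h import *
from scipy.spatial.transform import Rotation as Ro
o=get_obs(); print(o["clock"],o["position"],o["joint_positions"].round(3),Ro.from_quat(o["orientation"]).as_matrix().round(3))
c=get_calibration("wrist"); w=camera("wrist")[:,:,::-1]
t=camera("top")[:,:,::-1];cv2.imwrite("pics/t2.png",t)
t=cv2.resize(t[125:250,185:385],(400,250),interpolation=cv2.INTER_CUBIC)
cv2.imwrite("pics/wt2.png",np.vstack([w[:330],np.pad(t,((0,0),(0,112),(0,0)))]))
import pickle;pickle.dump(c,open("c2.pkl","wb"))
```

```text
8.3 [ 0.45108395 -0.21788071  0.14373917] [-0.047 -0.222 -0.319  0.    -1.474  0.   ] [[ 0.046  0.    -0.999]
 [ 0.999 -0.     0.046]
 [-0.    -1.    -0.   ]]
```

View pics/wt2.png

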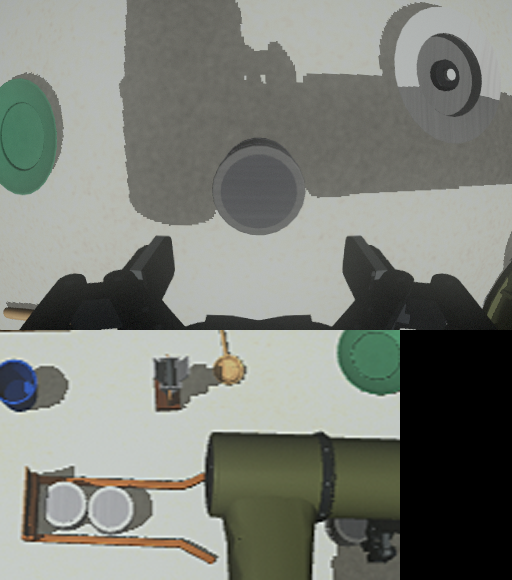

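Tin 1 is in the lane behind c. The far tin's lid is at wrist px (259,187).

Run:
```python
from h import *
import pickle
c=pickle.load(open("c2.pkl","rb"))
print(onz("wrist",(259,187),.07,c))
for a in [(66,175),(111,179)]: print(onz("top",(185+a[0]/2,125+a[1]/2),.07))
```

```text
[ 0.45124313 -0.22859065  0.07      ]
[0.48126304 0.22519441 0.07      ]
[0.47370185 0.15551308 0.07      ]
```

servo_tool --pt "-1 -0.009 0.01 0 0 0 0" --pt "-1 0 0.03 0 0 0 0" --pt "-1 0 0.03 0 0 0 0" --pt "-1 0 0.03 0 0 0 0" --pt "-1 0 0.016 0 0 0 0" --pt "-1 0 0.004 0 0 0 0" --pt "1 0 0 0 0 0 0" --pt "1 0 0 0 0 0 0" --pt "1 0 0 0 0 0 0" --pt "1 0 0 0 0 0 0" --pt "1 0 0 0 0 0 0" --pt "1 0 0 0 0 0 0"

```text
clock: 9.6
position: [0.4512, -0.226, 0.0237]
orientation: [0.511, 0.489, -0.489, -0.511]
wrist_force: [0.4, 0.8, 0.2]
opening: 0.83
```

servo_tool --pt "1 0.008 0 -0.002 0 0 0" --pt "1 0.016 0 -0.004 0 0 0" --pt "1 0.02 0 -0.002 0 0 0" --pt "1 0.02 0 0 0 0 0" --pt "1 0.02 0 0 0 0 0" --pt "1 0.02 0 0 0 0 0" --pt "1 0.02 0 0 0 0 0" --pt "1 0.02 0 0 0 0 0" --pt "1 0.02 0 0 0 0 0" --pt "1 0.02 0 0 0 0 0" --pt "1 0.02 0 0 0 0 0" --pt "1 0.02 0 0 0 0 0" --pt "1 0.02 0 0 0 0 0" --pt "1 0.018 0 0 0 0 0" --pt "1 0.016 0 0 0 0 0" --pt "1 0.014 0 0 0 0 0" --pt "1 0.012 0 0 0 0 0" --pt "1 0.008 0 0 0 0 0" --pt "1 0.006 0 0 0 0 0" --pt "1 0 0 0 0 0 0"

```text
clock: 11.6
position: [0.4731, 0.0919, 0.0236]
orientation: [-0.511, -0.489, 0.489, 0.511]
wrist_force: [-1.3, 1.4, 3.3]
opening: 0.832
```

servo_tool --pt "-1 0 0 0 0 0 0" --pt "-1 0 0 0 0 0 0" --pt "-1 0 0 0 0 0 0" --pt "-1 0 0 0 0 0 0" --pt "-1 0 -0.01 0 0 0 0" --pt "-1 0 -0.03 0 0 0 0" --pt "-1 0 -0.045 0 0 0 0" --pt "-1 0 -0.048 0 0 0 0" --pt "-1 0 -0.048 0 0 0 0" --pt "-1 0 -0.045 0 0 0 0" --pt "-1 0 0 0 0 0 0"

```text
clock: 12.7
position: [0.4751, 0.0913, 0.2578]
orientation: [0.513, 0.493, -0.485, -0.509]
wrist_force: [0.3, -0.2, -1.0]
opening: 0.998
```

servo_tool --pt "-1 0 0 0 0 -0.1347 0" --pt "-1 0 0 0 0 -0.1347 0" --pt "-1 0 0 0 0 -0.1347 0" --pt "-1 0 0 0 0 -0.1347 0" --pt "-1 0 0 0 0 -0.1347 0" --pt "-1 0 0 0 0 -0.1347 0" --pt "-1 0 0 0 0 -0.1347 0" --pt "-1 0 0 0 0 -0.1347 0" --pt "-1 0 0 0 0 -0.1347 0" --pt "-1 0 0 0 0 -0.1347 0" --pt "-1 0 0 0 0 -0.1347 0" --pt "-1 0 0 0 0 -0.1347 0" --pt "-1 -0.03 0 0.005 0 0 0" --pt "-1 -0.04 0 0.006 0 0 0" --pt "-1 -0.04 0 0.006 0 0 0" --pt "-1 -0.04 0 0.006 0 0 0" --pt "-1 -0.03 0 0.004 0 0 0" --pt "-1 -0.015 0 0.003 0 0 0" --pt "-1 0 0 0 0 0 0"

```text
clock: 14.6
position: [0.6691, 0.0609, 0.2476]
orientation: [0.001, -0.707, 0.707, 0.001]
wrist_force: [-0.4, 0.6, -1.0]
opening: 0.997
```

Run:
```python
from h import *
from scipy.spatial.transform import Rotation as Ro
import pickle
o=get_obs(); print(o["clock"],o["position"],o["joint_positions"].round(3),Ro.from_quat(o["orientation"]).as_matrix().round(3))
c=get_calibration("wrist"); w=camera("wrist")[:,:,::-1];cv2.imwrite("pics/w3.png",w)
pickle.dump(c,open("c3.pkl","wb"))
cv2.imwrite("pics/s3.png",camera("scene")[:,:,::-1])
cv2.imwrite("pics/w3b.png",cv2.resize(w[80:280,160:360],None,fx=3,fy=3,interpolation=cv2.INTER_CUBIC))
```

```text
14.6 [0.66912182 0.06088517 0.24762891] [ 0.388  0.238  0.333  0.    -1.668  1.183] [[-1.    -0.002  0.   ]
 [-0.    -0.001 -1.   ]
 [ 0.002 -1.     0.001]]
```

View pics/w3b.png

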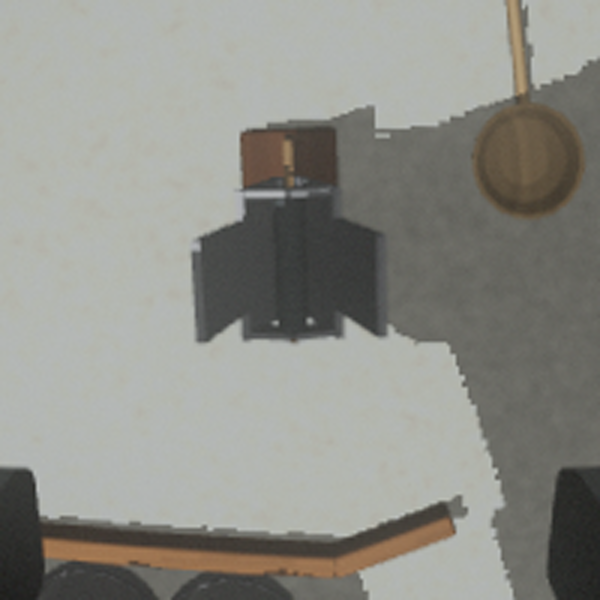

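The clip's handle tips show as two bars at crop px x≈197 and x≈385, spanning rows ~236–338; they are nearly square to the tool.

Run:
```python
from h import *
import pickle
c=pickle.load(open("c3.pkl","rb"))
def p(n,u,v,z): print(n,onz("wrist",(160+(u+.5)/3-.5,80+(v+.5)/3-.5),z,c).round(4))
for a in [(194,240),(197,340),(384,233),(387,336)]: p(a,*a,.148)
p("stand l",242,129,.022);p("stand r",334,129,.022);p("card top end",290,140,.075)
p("card near clip",290,186,.075)
```

```text
(194, 240) [0.6982 0.0892 0.148 ]
(197, 340) [0.6695 0.0891 0.148 ]
(384, 233) [0.7001 0.0368 0.148 ]
(387, 336) [0.6707 0.0353 0.148 ]
stand l [0.7238 0.083  0.022 ]
stand r [0.7238 0.0452 0.022 ]
card top end [0.7219 0.063  0.075 ]
card near clip [0.7055 0.063  0.075 ]
```

servo_tool --pt "-1 -0.0155 0.01 -0.0017 0 0 0" --pt "-1 0 0.03 0 0 0 0" --pt "-1 0 0.03 0 0 0 0" --pt "-1 0 0.03 0 0 0 0" --pt "-1 0 0.02 0 0 0 0" --pt "-1 0 0.0075 0 0 0 0" --pt "-1 0 0 0 0 0 0" --pt "1 0 0 0 0 0 0" --pt "1 0 0 0 0 0 0" --pt "1 0 0 0 0 0 0" --pt "1 0 0 0 0 0 0" --pt "1 0 0 0 0 0 0" --pt "1 0 0 0 0 0 0" --pt "1 0 0 0 0 0 0" --pt "1 0 0 0 0 0 0"

```text
clock: 16.2
position: [0.6835, 0.0633, 0.1217]
orientation: [0.001, -0.707, 0.707, -0.001]
wrist_force: [-0.6, -0.9, -1.2]
opening: 0.341
```

Run:
```python
from h import *
w=camera("wrist")[:,:,::-1]; s=camera("scene")[:,:,::-1]
cv2.imwrite("pics/s4.png",s)
a=cv2.resize(w[100:384,120:400],(400,406)); b=cv2.resize(s[150:275,200:325],(400,406),interpolation=cv2.INTER_CUBIC)
cv2.imwrite("pics/v4.png",np.hstack([a,b]))
```

```text
(no output)
```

View pics/v4.png

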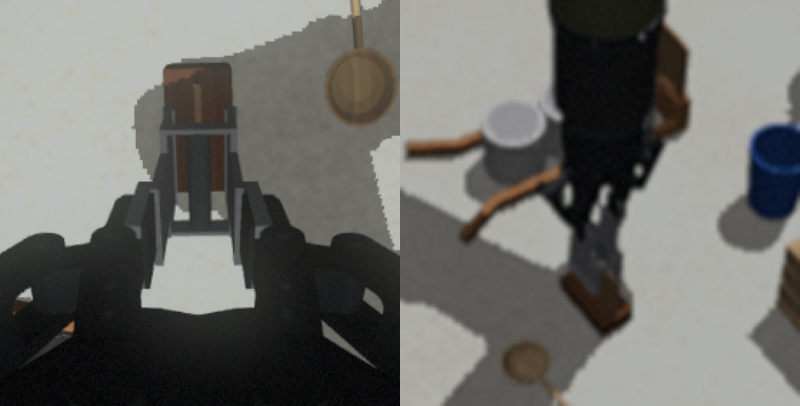

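Fully spread around the card (opening about 30 mm). Lift and carry.

servo_tool --pt "1 0 -0.005 0 0 0 0" --pt "1 0 -0.01 0 0 0 0" --pt "1 0 -0.02 0 0 0 0" --pt "1 0 -0.03 0 0 0 0" --pt "1 0 -0.03 0 0 0 0" --pt "1 0 -0.025 0 0 0 0" --pt "1 0 -0.01 0 0 0 0" --pt "1 0.007 0 -0.0073 0 0 0" --pt "1 0.015 0 -0.0164 0 0 0" --pt "1 0.0168 0 -0.0186 0 0 0" --pt "1 0.0168 0 -0.0186 0 0 0" --pt "1 0.0168 0 -0.0186 0 0 0" --pt "1 0.0168 0 -0.0186 0 0 0" --pt "1 0.0168 0 -0.0186 0 0 0" --pt "1 0.0168 0 -0.0186 0 0 0" --pt "1 0.0168 0 -0.0186 0 0 0" --pt "1 0.0168 0 -0.0186 0 0 0" --pt "1 0.0168 0 -0.0186 0 0 0" --pt "1 0.0168 0 -0.0186 0 0 0" --pt "1 0.011 0 -0.013 0 0.045 0"

```text
clock: 18.3
position: [0.4801, 0.2867, 0.2498]
orientation: [-0.014, -0.707, 0.707, 0.016]
wrist_force: [0.7, 0.5, -1.0]
opening: 0.341
```

Run:
```python
from h import *
from scipy.spatial.transform import Rotation as Ro
import pickle
o=get_obs(); print(o["clock"],o["position"],o["opening"],o["joint_positions"].round(3),Ro.from_quat(o["orientation"]).as_matrix().round(3))
c=get_calibration("wrist"); w=camera("wrist")[:,:,::-1];cv2.imwrite("pics/w5.png",w)
s=camera("scene")[:,:,::-1]; cv2.imwrite("pics/s5.png",s)
pickle.dump(c,open("c5.pkl","wb"))
a=cv2.resize(w,None,fx=.9,fy=.9)[:,:]; b=cv2.resize(s[90:240,210:345],None,fx=2.5,fy=2.5,interpolation=cv2.INTER_CUBIC)[:346]
cv2.imwrite("pics/v5.png",np.hstack([a[:346],b]))
```

```text
18.3 [0.48007639 0.28674371 0.24983205] 0.34058180555511686 [ 8.970e-01 -6.300e-02  1.600e-02 -1.000e-03 -1.653e+00  6.310e-01] [[-0.999 -0.002 -0.043]
 [ 0.043 -0.001 -0.999]
 [ 0.002 -1.     0.001]]
```

View pics/v5.png

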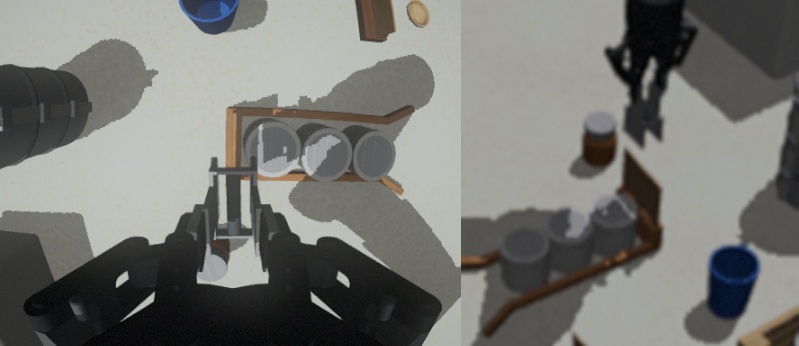

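Run:
```python
from h import *
w=cv2.imread("pics/w5.png"); s=cv2.imread("pics/s5.png")
a=cv2.resize(w[110:220,220:300],None,fx=5,fy=5,interpolation=cv2.INTER_CUBIC)
b=cv2.resize(s[140:195,265:305],None,fx=10,fy=10,interpolation=cv2.INTER_CUBIC)
cv2.imwrite("pics/v6.png",np.hstack([a,b]))
```

```text
(no output)
```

View pics/v6.png

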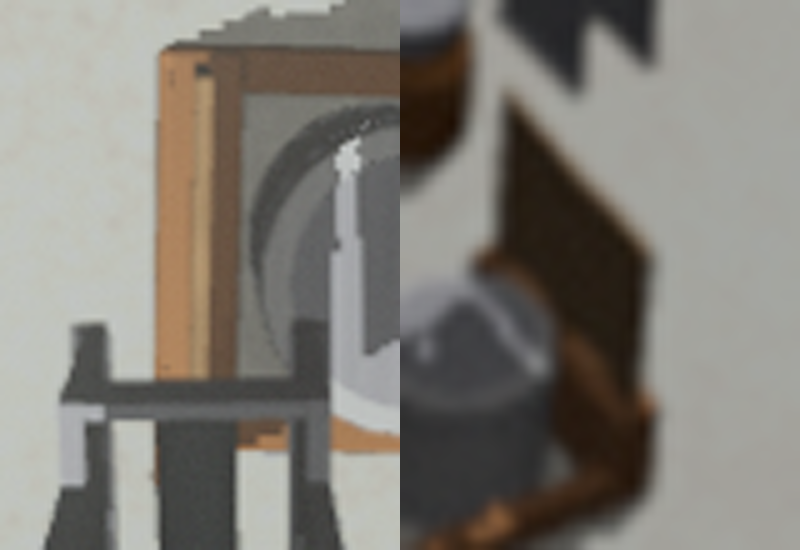

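The card's top edge in the wrist view runs from (206,76) to (202,375) in the crop; in the scene crop its top corners are at (108,95) and (250,250).

Run:
```python
from h import *
import pickle
c=pickle.load(open("c5.pkl","rb"))
W=lambda u,v:(220+(u+.5)/5-.5,110+(v+.5)/5-.5)
for a in [(206,76),(202,375)]: print("w",onz("wrist",W(*a),.13,c).round(4))
S=lambda u,v:(265+(u+.5)/10-.5,140+(v+.5)/10-.5)
for a in [(108,95),(250,252)]: print("s",onz("scene",S(*a),.13).round(4))
# jaw tips in wrist view: project tip midpoint at expected height
K=np.array(c["K"])
for z in (.19,.195): print("jaw",onz("wrist",W(90,325),z,c).round(4),onz("wrist",W(308,322),z,c).round(4))
```

```text
w [0.5367 0.2823 0.13  ]
w [0.4826 0.2853 0.13  ]
s [0.4413 0.2853 0.13  ]
s [0.5353 0.2801 0.13  ]
jaw [0.5056 0.3004 0.19  ] [0.5047 0.27   0.19  ]
jaw [0.5067 0.3    0.195 ] [0.5058 0.2704 0.195 ]
```

servo_tool --pt "1 -0.003 0.005 0.001 0 0.006 0" --pt "1 -0.003 0.012 0 0 0 0" --pt "1 0 0.015 0 0 0 0" --pt "1 0 0.015 0 0 0 0" --pt "1 0 0.015 0 0 0 0" --pt "1 0 0.01 0 0 0 0" --pt "1 0 0.007 0 0 0 0" --pt "1 0 0.003 0 0 0 0" --pt "1 0 0 0 0 0 0" --pt "1 0 0 0 0 0 0"

```text
clock: 19.4
position: [0.4883, 0.2846, 0.1705]
orientation: [0.018, 0.707, -0.707, -0.017]
wrist_force: [-0.3, 1.0, 0.0]
opening: 0.334
```

Run:
```python
from h import *
import pickle
o=get_obs(); print(o["clock"],o["position"],o["opening"],o["wrist_force"])
c=get_calibration("wrist"); w=camera("wrist")[:,:,::-1];cv2.imwrite("pics/w7.png",w)
s=camera("scene")[:,:,::-1]; cv2.imwrite("pics/s7.png",s)
pickle.dump(c,open("c7.pkl","wb"))
a=cv2.resize(w[90:230,210:310],None,fx=4,fy=4,interpolation=cv2.INTER_CUBIC)
b=cv2.resize(s[125:195,255:305],None,fx=8,fy=8,interpolation=cv2.INTER_CUBIC)
cv2.imwrite("pics/v7.png",np.hstack([a,b]))
```

```text
19.4 [0.48834001 0.2846425  0.17054252] 0.3337160229050418 [-0.29410756  0.98169802  0.04174183]
```

View pics/v7.png

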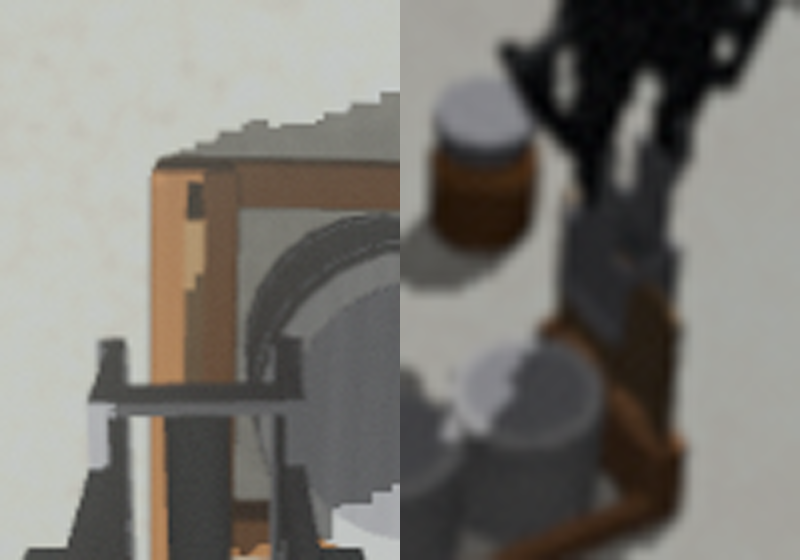

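Jaws straddle the card in the wrist view (jaw bars at 112 and 287, card at about 197). The front jaw's lower tip corner in the scene crop is at (205,345); from that I'll check its depth.

Run:
```python
from h import *
import pickle
o,d=ray("scene",(255+205.5/8-.5,125+345.5/8-.5))
for x in (.508,.513,.518): print((o+d*(x-o[0])/d[0]).round(4))
for y in (.268,.272): print((o+d*(y-o[1])/d[1]).round(4))
c=pickle.load(open("c7.pkl","rb"))
W=lambda u,v:(210+(u+.5)/4-.5,90+(v+.5)/4-.5)
print("jaw",onz("wrist",W(112,342),.11,c).round(4),onz("wrist",W(287,342),.11,c).round(4),"card",onz("wrist",W(197,200),.13,c).round(4),onz("wrist",W(195,285),.13,c).round(4))
```

```text
[0.508  0.261  0.1031]
[0.513  0.257  0.1094]
[0.518  0.253  0.1157]
[0.4992 0.268  0.0921]
[0.4942 0.272  0.0858]
jaw [0.5136 0.2983 0.11  ] [0.5121 0.2677 0.11  ] card [0.5396 0.2822 0.13  ] [0.5263 0.2832 0.13  ]
```

Run:
```python
from h import *
def col(uv,p):
    o,d=ray("scene",uv); h=d[:2]; k=h@(np.array(p)-o[:2])/(h@h); P=o+k*d; print(P.round(4),np.linalg.norm(P[:2]-p).round(4))
col((265+17.5,140+9.3),(.506,.271)); col((265+25,140+6.8),(.506,.300))   # tips before lowering, expect z~.190
col((255+205.5/8-.5,125+345.5/8-.5),(.5125,.2685))
```

```text
[0.5039 0.2683 0.1847] 0.0034
[0.5055 0.2994 0.1825] 0.0007
[0.5071 0.2617 0.102 ] 0.0087
```

Tips read about 21–26 mm below the edge, which is inside the band. I'll raise 4 mm to centre the margin, let it settle, then check.

servo_tool --pt "1 0 -0.002 0 0 0 0" --pt "1 0 -0.002 0 0 0 0" --pt "1 0 0 0 0 0 0" --pt "1 0 0 0 0 0 0" --pt "1 0 0 0 0 0 0"

```text
clock: 20.0
position: [0.4881, 0.2844, 0.1737]
orientation: [-0.017, -0.707, 0.707, 0.018]
wrist_force: [0.4, -0.3, -1.4]
opening: 0.34
```

Run:
```python
from h import *
o=get_obs(); print(o["clock"],o["position"],o["opening"],o["wrist_force"],abs(o["qd"]).max())
w=camera("wrist")[:,:,::-1]; t=camera("top")[:,:,::-1]
cv2.imwrite("pics/v8.png",np.hstack([cv2.resize(w[60:260,180:380],(400,400),interpolation=cv2.INTER_CUBIC),cv2.resize(t[140:260,180:300],(400,400),interpolation=cv2.INTER_CUBIC)]))
```

```text
20.0 [0.48806038 0.28444331 0.17371623] 0.33978587564510104 [ 0.36761983 -0.26977291 -1.35653463] 0.0011487876686282713
```

View pics/v8.png

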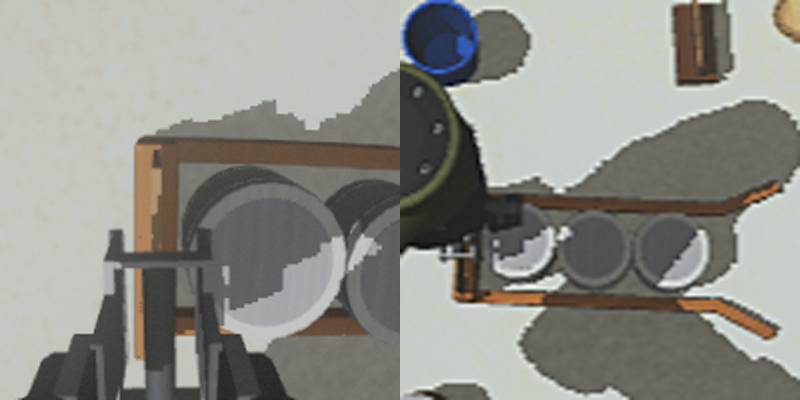

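```bash
python3 -c "
from cell import *
print(finish_job())"
```

```text
the job is handed in; nothing more can be done
None
```

I handed the job in at about 20 s of the 61 s. Both loose tins are in the lane behind the first, and the clip is held spread over the rack's card. No verdict was reported.

- **Tins:** I gripped each one and slid it in along the ledge without lifting. The last top view shows all three upright in single file between the rails. The front tin's centre is roughly 48 mm past the mouth (30 mm needed).
- **Clip:** I squeezed it to the handle stop, lifted it off the old card and lowered it over the rack's card. The last wrist view shows a jaw on either side of the card, with the card close to midway between them. The gripper opening is steady at 0.34, the arm is still, and the wrist force is about 1.4 N, which is only noise.
- **Bystanders:** I kept clear of them and they look unmoved in the pictures, but I did not measure each one.

**One disagreement:** how far the jaw tips reach below the card's top edge.
- The gripper height gave about 16–21 mm and the scene camera about 26 mm.
- One jaw-corner reading in the scene picture missed the expected position by 9 mm, so I gave it little weight.
- I then raised the clip about 3 mm, so the tips should be about 13–23 mm down, inside the allowed 6–34 mm.

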